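Offer up the rover's top deck and hold it over its pillars

TASK

Pick the rover's top deck out of the grey kit tub by its white controller box, lift it over the tub wall and carry it clear of the parts organiser and the pen pot to the half-built rover. Hold it level about a centimetre above the four pillars without touching the rover, two-eyed distance sensor towards the rover's front (the nose end, away from the wheels) and every corner hole over its pillar, so that a classmate can tuck the motor leads clear before it goes down. Finish while still holding it there, steady; the rover, the tub, the organiser and the pen pot stay where they are.

Things in the scene. Friction and masses are not known exactly. Their poses are not given: they have to be found in the camera images.
- deck: Rover's top deck, loose, 0.18-0.35 kg: plywood plate 130 (x) x 90 (y) x 4 mm flat on the tub floor, a 50 mm wide nose reaching x = 86 mm, 5 mm holes at x = +-52, y = +-35. Origin: centre of the plate's underside; x to the front (nose), y left, z up. At the front edge a green distance sensor board, 26 mm tall, two steel eyes looking forward. White controller box on top: see deck_grip.
- deck_grip (a point): Where to grip the white controller box, across its 50 mm width (along the deck's y). The box is 80 (x) x 50 (y) mm, from 4 to 40 mm above the plate's underside, a small dark screen on top. This point: deck frame x = -8 mm (the box's middle), y = 0, 30 mm above the underside. Axes as the deck's.
- hole_fl (a point): Centre of the deck's front left corner hole at the plate's underside: deck frame (52, 35, 0) mm. Axes as the deck's.
- hole_rr (a point): Centre of the deck's rear right corner hole at the plate's underside: deck frame (-52, -35, 0) mm. Axes as the deck's.
- rover: Half-built rover, loose, 0.6 kg, wheels locked: lower plywood plate 130 (x) x 90 (y) mm with a 50 mm wide nose to x = 86 mm, 64 mm black wheels beside its rear half (150 mm over the wheels), black cell holder, four white pillars 12 mm in diameter at x = +-52, y = +-35, their flat tops highest, 85 mm above the table. Origin: on the table under the plate's centre; x to the front (nose), y left.
- pillar_fl (a point): Centre of the flat top of the rover's front left pillar: rover frame (52, 35, 85) mm. The deck's hole_fl belongs over it. Axes as the rover's.
- pillar_rr (a point): Centre of the flat top of the rover's rear right pillar: rover frame (-52, -35, 85) mm. The deck's hole_rr belongs over it. Axes as the rover's.
- tub: Grey open kit tub, loose, 1.8 kg, 340 (x) x 260 (y) x 90 mm tall, walls and floor 6 mm, rim flange 10 mm wider all round. Origin: centre of its underside. A cross wall 66 mm high at x = +85 mm parts it: the deck lies in the larger part, two spare wheels in the smaller. It stands to the robot's left or right, the rover on the other side.
- organiser: Two stacked orange sorting boxes in one block, the top one open with small parts in it, 210 (x) x 130 (y) x 84 mm tall, loose, between tub and rover. Origin: centre of its underside.
- pen_pot: Dark steel pen pot, 72 mm in diameter, 95 mm tall, with pens standing up to 145 mm above the table, loose, beyond the organiser. Origin: centre of its underside.
Not all that is in view belongs to the job. What is meant by the pen_pot is not pink, and is the smaller of those in its own colour. Several things look just like the rover: the one meant starts farthest from the robot's base.

How it is judged:
By the outcome, as a careful person would: the job done as asked, in the order asked, and still so for the second after the job is handed in, while the arm keeps its last pose, push and grip.
It also fails if it takes over 48 s, if anything falls off the work surface, if the arm or the gripper's body presses on something with over 40 N, if the wrist force passes 120 N, or if a joint passes its speed limit or range.

ROBOT

A 6-joint arm with a two-finger parallel gripper is mounted at the origin on the work surface. World frame = base frame: x ahead of the robot, y to its left, z up, the work surface at z = 0. Lengths are in m, angles in rad, forces in N, time in s.
With the tool pointing down it reaches from about 0.325 to 0.85 m from the base axis. Payload 4.4 kg.
Tool frame: the origin (TCP) lies where the fingers leave the gripper's body, on its centre line; the fingertips stand r.tip_extent ahead of it and the grasp point (between the pads) lies 78 mm ahead of it (r.tip_extent is the distance from the TCP to the fingertips, in m); z points along the fingers, y is the direction in which the jaws open and shut (so a half turn about z gives the same grasp; the last joint's range is limited). The gripper opens to 94 mm and grips with 3 to 60 N. Pads are 16 mm wide; open, the fingers measure 119 mm over their backs; the gripper's body (75 mm by 177 mm) begins 78 mm behind the grasp point.
Start: joints at [1.149, 0.207, 1.542, -0, 1.393, -0.15], TCP at [0.154, 0.554, 0.303] pointing down, gripper open.
Joint ranges: [-2.73, 2.73], [-0.86, 2.22], [0.23, 2.46], [-1.11, 4.25], [0.08, 2.63], [-2.82, 2.82]. Speed limits (rad/s): [2.79, 2.79, 3.14, 3.14, 3.14, 3.14].

INTERFACE

Orientations are given as a rotation vector (axis times angle).
In Python, from rig import r gives the robot as it stands.
- The arm moves only by the shell command python3 -m crank 'ROWS' [OPENING] [FORCE]. ROWS is JSON, a list of rows, each a list of 2 entries, a list of its own where there are three numbers: the shift along the world's x, y, z in m, then the turn, a rotation vector about the world's x, y, z in rad. In form: [[[dx, dy, dz], [rx, ry, rz]], ...]. A call has 1 to 20 rows; each row shifts and turns the commanded pose from where the row before left it; what a row does not reach is not made up. A row lasts 1/8 s, in which the tool goes at most 62.5 mm and 10.7 degrees, less where a joint would pass 70% of its speed; a pose out of reach is approached as far as the arm can. A call is refused whole if a number of a shift passes 0.0625 or a number of a turn 0.188, either way. A call with a gripper value outside its range is refused whole. OPENING is the closure, from 0 (fully open) to 1 (shut), set as the call begins (- or left out, the last holds). The fingers move at their own pace and stop on an object; FORCE is the grip in N (left out, the last holds). Time passes only in rows, so rows that do not move let the fingers close. It gives the time, the measured TCP pose, the force and the opening at its end, in the units of the state.
- r.state(): the state, without advancing time (a new reading comes with each control period).
- r.capture(name): name is "scene" or "top" or "wrist"; returns the picture (384x512x3 uint8, red, green, blue); there is no depth.
- r.calibration(name): a dict with "intrinsics" (3x3 intrinsics, pixels), "extrinsics" (4x4, takes a point from world to camera coordinates). Camera axes: x right, y up, looking along -z (the intrinsics and any distortion apply to the point x, -y, -z); pixel columns grow to the right and rows downward; lengths in m; the calibration is good to about 2 mm. A picture is of the moment at which its call begins: read the wrist's pose just before it. calibration takes no time and is no camera call; for the wrist camera it gives the pose at the moment of the call.
- r.sign_off(): hands the job in, once; it reports no verdict.
Trained networks look in the newest picture that a camera, given by its name, has taken for a name from the list of things; names that differ only in an ending like _2 or _b are one class to them, and where a whole thing is asked for, a point or a joint stands for the part that bears it (a point fixed in the world has none). Each returns a list of dicts, best first, with "p" (0 to 1); they miss things now and then, are a little off and sometimes report something else, mostly with a low value. They report only what shows in the picture. A call takes as long as a camera call. They do not tell look-alikes from the thing itself.
- r.spot_in(target, camera): "bbox" ([centre column, centre row, width, height] in pixels, round what is visible of it).
- r.cut_out(target, camera): "pixels" (384x512 bool, what is visible of it) and "bbox" ([centre column, centre row, width, height] in pixels, round what is visible of it).
The state is a dict: "t": time; "joint_positions": joint angles; "qd": joint speeds; "tau": joint torques, N m; "eef_pos": TCP position; "eef_rot": TCP orientation; "ft_force": force on the tool from outside, world axes, zero at the start; "wrist_torque": the same for the moment, N m; "gripper_width": opening from 0.0 (shut) to 1.0 (fully open).
Only numpy, scipy, OpenCV 4.12 (cv2) and the standard library are available. Lean on these libraries where they do the work, as an engineer would, in place of code of your own. Each camera call takes 0.05 s, during which the arm holds its last target.

## Working session

There is one attempt and no reset: what is moved stays moved. The work goes in short steps, Python scripts to look and compute and a shell command to move; the robot and the scene stay as the last step left them, time stands still between calls to the robot, and variables do not carry over. Pictures are saved under pics/ and viewed, and the job is handed in when it is done.

```bash
ls; mkdir -p pics
python3 - <<'E'
from rig import r
import cv2,numpy as np
print(r.state(), r.tip_extent)
for n in ("scene","top","wrist"):
    im=r.capture(n); cv2.imwrite(f"pics/{n}0.png",im[:,:,::-1])
    c=r.calibration(n); print(n,np.array(c["intrinsics"]).round(1).tolist(),np.array(c["extrinsics"]).round(4).tolist(),[k for k in c])
E
```

```text
pics
{'t': 0.0, 'joint_positions': array([ 1.14949936e+00,  2.07455862e-01,  1.54294621e+00,  1.42599825e-05,
        1.39350284e+00, -1.50512961e-01]), 'qd': array([ 0.00054644, -0.00055762, -0.00074656,  0.00199035, -0.00096811,
       -0.00051186]), 'tau': array([ 2.54467050e-04, -3.70891500e+01, -2.81413847e+01,  6.99344580e-02,
        3.61450994e-02, -1.53474421e-04]), 'eef_pos': array([0.15357559, 0.55349894, 0.30147388]), 'eef_rot': array([-0.42396205, -3.11218042,  0.0034777 ]), 'ft_force': array([ 0.24576897, -0.07357789, -0.4603307 ]), 'wrist_torque': array([ 0.05543869, -0.00508941, -0.0117683 ]), 'gripper_width': 1.0018494012396746} 0.0972
scene [[466.3, 0.0, 256.7], [0.0, 466.3, 193.2], [0.0, 0.0, 1.0]] [[-0.57, 0.8214, 0.0199, 0.3071], [-0.5374, -0.391, 0.7472, 0.237], [0.6215, 0.4152, 0.6643, -1.8222], [0.0, 0.0, 0.0, 1.0]] ['intrinsics', 'extrinsics']
top [[370.2, 0.0, 257.4], [0.0, 370.2, 193.8], [0.0, 0.0, 1.0]] [[0.0247, -0.9997, 0.0027, -0.0152], [0.9978, 0.0248, 0.0607, -0.5355], [-0.0608, 0.0012, 0.9982, -1.1391], [0.0, 0.0, 0.0, 1.0]] ['intrinsics', 'extrinsics']
wrist [[325.3, 0.0, 256.5], [0.0, 325.3, 188.0], [0.0, 0.0, 1.0]] [[0.2677, 0.9635, -0.0018, -0.5739], [-0.9286, 0.2575, -0.2672, 0.0274], [-0.257, 0.0732, 0.9636, -0.3911], [0.0, 0.0, 0.0, 1.0]] ['intrinsics', 'extrinsics']
```

View pics/top0.png

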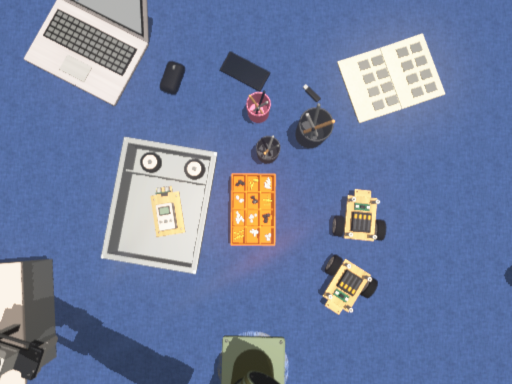

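View pics/scene0.png

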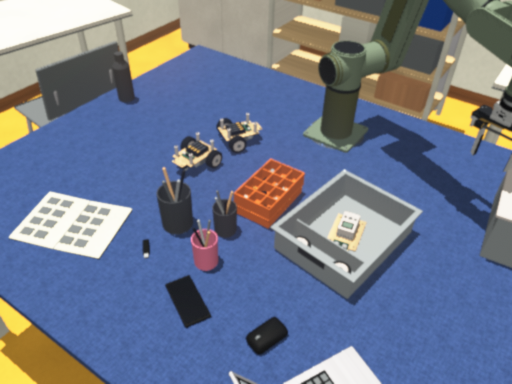

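View pics/wrist0.png

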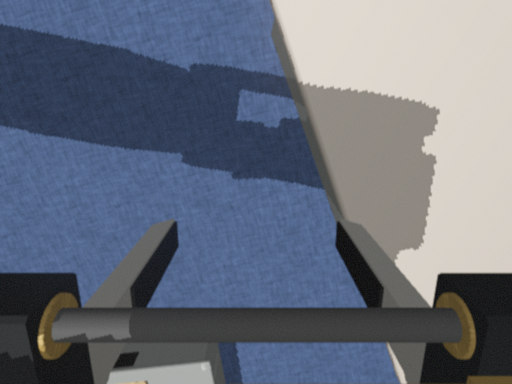

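The top view shows the tub at about (160,205) with the deck at (167,213), and the organiser at (253,209). There are two rover look-alikes, A (361,218) and B (350,286). The robot base is near (254,370), so A is the farther one. For the pots, (258,107) is pink, (314,127) is big and dark, and (267,150) is the smaller dark one, so that's the pen_pot. I'll enlarge these to confirm.

```bash
cat > h.py <<'E'
from rig import r
import cv2,numpy as np
def ray(cal,u,v):
    K=np.array(cal["intrinsics"]);E=np.array(cal["extrinsics"])
    d=np.array([(u-K[0,2])/K[0,0],-(v-K[1,2])/K[1,1],-1.])
    R=E[:3,:3];return -R.T@E[:3,3],R.T@d
def at(cal,u,v,z):
    c,d=ray(cal,u,v);return c+d*(z-c[2])/d[2]
def proj(cal,P):
    K=np.array(cal["intrinsics"]);E=np.array(cal["extrinsics"])
    P=np.atleast_2d(P)@E[:3,:3].T+E[:3,3]
    return np.c_[K[0,2]-K[0,0]*P[:,0]/P[:,2],K[1,2]+K[1,1]*P[:,1]/P[:,2]]
E
python3 - <<'E'
from h import *
im=cv2.imread("pics/top0.png")
def cr(u0,v0,u1,v1,s): return cv2.resize(im[v0:v1,u0:u1],None,fx=s,fy=s,interpolation=cv2.INTER_CUBIC)
cv2.imwrite("pics/c1.png",cr(320,180,400,320,4))
cv2.imwrite("pics/c2.png",cr(95,130,225,280,4))
cal=r.calibration("top")
for n,u,v,z in [("A",361,218,.05),("B",350,286,.05),("pot",267,150,.095),("big",314,127,.09),("deck",167,213,.05),("org",253,209,.084)]:
    p=at(cal,u,v,z);print(n,p.round(3),np.hypot(*p[:2]).round(3))
for t in ["deck","rover","tub","organiser","pen_pot"]:
    for d in r.spot_in(t,"top"): print(t,np.round(d["bbox"],1),round(d["p"],2))
E
```

```text
A [ 0.468 -0.316  0.05 ] 0.565
B [ 0.265 -0.285  0.05 ] 0.389
pot [ 0.66  -0.027  0.095] 0.661
big [ 0.733 -0.164  0.09 ] 0.751
deck [0.469 0.269 0.05 ] 0.541
org [0.487 0.01  0.084] 0.487
deck [168.8 210.4  31.2  51.2] 0.68
deck [357.6 216.4  50.9  52.7] 0.28
rover [359.6 215.5  55.1  50. ] 0.88
rover [349.5 284.   53.7  59.7] 0.88
tub [159.6 205.9 113.3 133.9] 0.69
organiser [252.3 208.   47.4  72.2] 0.62
pen_pot [258.7 108.2  23.   28. ] 0.73
pen_pot [312.4 125.7  40.3  45.5] 0.66
pen_pot [268.4 148.3  21.5  26.8] 0.59
```

```bash
sleep 0
```

```text
(no output)
```

View pics/c1.png

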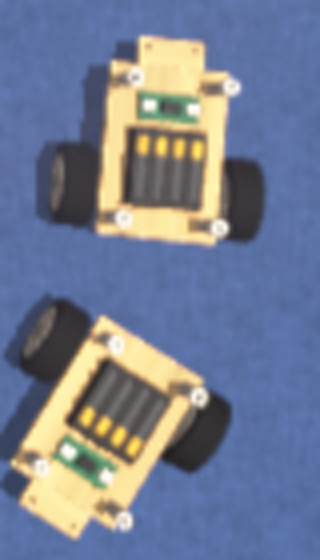

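View pics/c2.png

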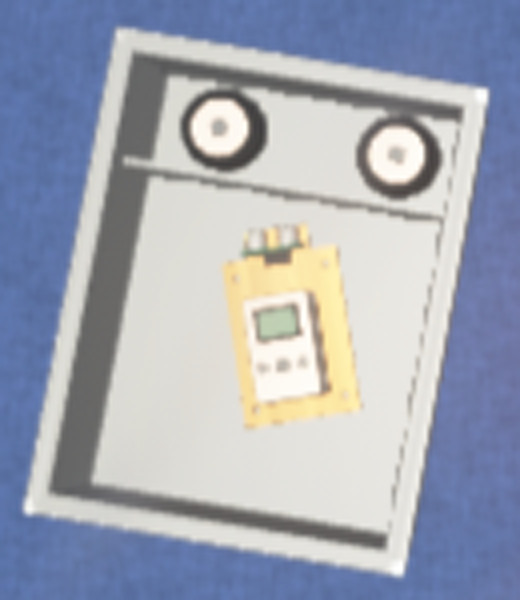

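Run:
```python
from h import *
cal=r.calibration("top")
def fit(pts,px,z,off,s=4):
    W=np.array([at(cal,off[0]+(u)/s-.375,off[1]+(v)/s-.375,z)[:2] for u,v in px])
    pts=np.array(pts,float);a=pts-pts.mean(0);b=W-W.mean(0)
    th=np.arctan2((a[:,0]*b[:,1]-a[:,1]*b[:,0]).sum(),(a*b).sum())
    R=np.array([[np.cos(th),-np.sin(th)],[np.sin(th),np.cos(th)]])
    t=W.mean(0)-R@pts.mean(0)
    print(np.degrees(th).round(2),t.round(4),"res mm",((pts@R.T+t-W)*1000).round(1).tolist(), )
    return th,t
H=[(.052,.035),(.052,-.035),(-.052,.035),(-.052,-.035)]
fit(H,[(136,76),(232,88),(124,217),(219,228)],.085,(320,180))
fit(H,[(234,267),(322,262),(256,408),(345,394)],.010,(95,130))
fit([(.065,.045),(.065,-.045),(-.065,.045),(-.065,-.045)],[(222,264),(336,244),(246,428),(361,408)],.010,(95,130))
fit([(.032,.025),(.032,-.025),(-.048,.025),(-.048,-.025)],[(246,300),(308,291),(325,387),(257,402)][:2]+[(257,402),(325,388)],.046,(95,130))
fit([(.18,.14),(.18,-.14),(-.18,.14),(-.18,-.14)],[(120,30),(488,92),(26,513),(402,574)],.09,(95,130))
im=cv2.imread("pics/top0.png")
cv2.imwrite("pics/c3.png",cv2.resize(im[180:245,145:195],None,fx=9,fy=9,interpolation=cv2.INTER_CUBIC))
```

```text
-4.92 [ 0.4696 -0.3156] res mm [[-0.1, -0.6], [0.9, 0.1], [-0.5, 0.4], [-0.3, 0.1]]
10.38 [0.4699 0.2794] res mm [[-5.4, -1.5], [1.6, -1.6], [1.8, 1.5], [1.9, 1.5]]
10.94 [0.4674 0.2777] res mm [[0.5, 0.1], [-0.3, 0.4], [0.2, -0.5], [-0.4, 0.0]]
10.62 [0.468  0.2757] res mm [[1.3, 1.8], [2.5, -0.6], [-0.6, -1.5], [-3.2, 0.3]]
-8.14 [0.4928 0.2828] res mm [[1.9, 2.5], [1.5, -2.3], [-0.4, 2.1], [-3.1, -2.3]]
```

View pics/c3.png

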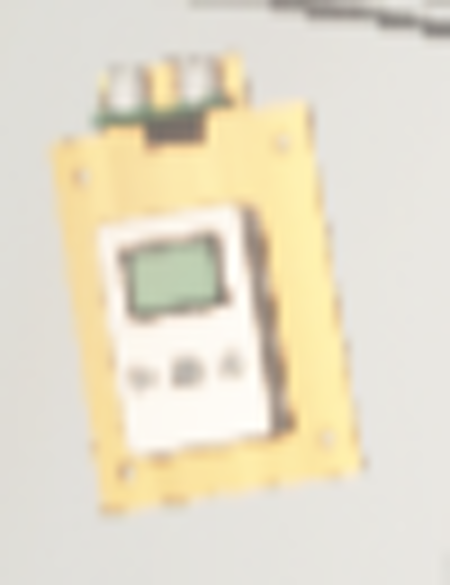

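Rover A (crop (172,150), nose up) is the far one, 0.565 m from the base against 0.389 m for B. The pillar fit agrees to 1 mm: pose (0.470,-0.316), yaw -4.9°. The deck is at (0.467,0.278), yaw 10.9°, with its nose and sensor pointing away from the robot. I'll move above the grip point (0.4595,0.276).

```bash
python3 -m crank '[[[0.0306,-0.0277,-0.005],[0,0,0.046]],[[0.0306,-0.0277,-0.005],[0,0,0.046]],[[0.0306,-0.0277,-0.005],[0,0,0.046]],[[0.0306,-0.0277,-0.005],[0,0,0.046]],[[0.0306,-0.0277,-0.005],[0,0,0.046]],[[0.0306,-0.0277,-0.005],[0,0,0.046]],[[0.0306,-0.0277,-0.005],[0,0,0.046]],[[0.0306,-0.0277,-0.005],[0,0,0.046]],[[0.0306,-0.0277,-0.005],[0,0,0.046]],[[0.0306,-0.0277,-0.005],[0,0,0.046]],[[0,0,0],[0,0,0]],[[0,0,0],[0,0,0]],[[0,0,0],[0,0,0]]]' 0 30
cat >> h.py <<'E'
from scipy.spatial.transform import Rotation as Ro
def tool():
    s=r.state();R=Ro.from_rotvec(s["eef_rot"]).as_matrix()
    print("t",round(s["t"],2),"tcp",s["eef_pos"].round(4),"grasp",(s["eef_pos"]+.078*R[:,2]).round(4),"z",R[:,2].round(4),"yang",np.degrees(np.arctan2(R[1,1],R[0,1])).round(2),"w",round(s["gripper_width"],3),"F",s["ft_force"].round(1),"q",s["joint_positions"].round(2))
    return s
E
python3 - <<'E'
from h import *
tool()
cal=r.calibration("wrist");im=r.capture("wrist")
import pickle;pickle.dump(cal,open("w1.pkl","wb"))
cv2.imwrite("pics/w1.png",im[:,:,::-1])
E
```

```text
t: 2.02
eef_pos: [0.4591, 0.2779, 0.2528]
eef_rot: [0.299, -3.127, -0.0]
ft_force: [0.4, 0.0, 0.3]
gripper_width: 1.002
t 2.02 tcp [0.4591 0.2779 0.2528] grasp [0.4591 0.2779 0.1748] z [-1.e-04  3.e-04 -1.e+00] yang 100.92 w 1.002 F [0.4 0.  0.3] q [ 0.38  0.17  1.69  0.    1.28 -1.38]
```

View pics/w1.png

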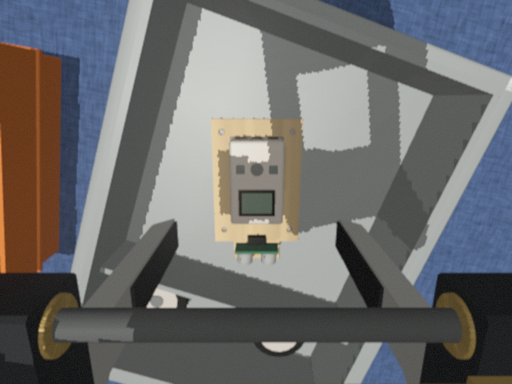

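Run:
```python
from h import *
im=cv2.imread("pics/w1.png")
cv2.imwrite("pics/w1c.png",cv2.resize(im[110:270,190:320],None,fx=4,fy=3.75,interpolation=cv2.INTER_CUBIC))
im2=im.copy()
import pickle;cal=pickle.load(open("w1.pkl","rb"))
for (x,y,yaw,c) in [(.4674,.2777,10.94,(255,0,0))]:
    t=np.radians(yaw);R=np.array([[np.cos(t),-np.sin(t)],[np.sin(t),np.cos(t)]])
    for z,L in [(.010,[(.052,.035),(.052,-.035),(-.052,.035),(-.052,-.035),(.065,.045),(.065,-.045),(-.065,.045),(-.065,-.045)]),(.046,[(.032,.025),(.032,-.025),(-.048,.025),(-.048,-.025)])]:
        P=np.c_[np.array(L)@R.T+[x,y],np.full(len(L),z)]
        print(proj(cal,P).round(1).tolist())
```

```text
[[287.5, 231.2], [222.3, 231.3], [290.1, 133.6], [219.3, 133.6], [296.4, 242.3], [213.4, 242.4], [300.7, 120.2], [208.6, 120.2]]
[[281.0, 226.7], [228.4, 226.7], [282.7, 142.5], [226.3, 142.5]]
```

View pics/w1c.png

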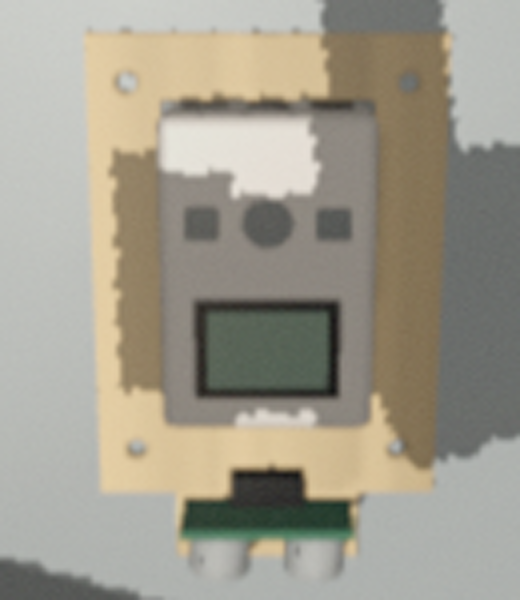

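Run:
```python
from h import *
import pickle;cal=pickle.load(open("w1.pkl","rb"))
def fit(pts,px,z):
    W=np.array([at(cal,190+(u+.5)/4-.5,110+(v+.5)/3.75-.5,z)[:2] for u,v in px])
    pts=np.array(pts,float);a=pts-pts.mean(0);b=W-W.mean(0)
    th=np.arctan2((a[:,0]*b[:,1]-a[:,1]*b[:,0]).sum(),(a*b).sum())
    R=np.array([[np.cos(th),-np.sin(th)],[np.sin(th),np.cos(th)]]);t=W.mean(0)-R@pts.mean(0)
    print(np.degrees(th).round(2),t.round(4),"grip",(t+R@[-.008,0]).round(4),((pts@R.T+t-W)*1000).round(1).tolist())
fit([(.052,.035),(.052,-.035),(-.052,.035),(-.052,-.035)],[(396,446),(137,447),(409,82),(126,82)],.010)
fit([(.032,.025),(.032,-.025),(-.048,.025),(-.048,-.025)],[(369,425),(166,425),(376,100),(160,100)],.046)
```

```text
10.84 [0.4647 0.2788] grip [0.4568 0.2773] [[0.5, 0.5], [0.3, -0.2], [-0.4, -0.1], [-0.4, -0.3]]
10.85 [0.4625 0.2786] grip [0.4547 0.2771] [[-1.0, 0.8], [-0.7, -1.1], [0.6, 1.3], [1.0, -1.1]]
```

```bash
python3 -m crank '[[[-0.001,-0.0004,-0.017],[0,0,0]],[[-0.001,-0.0003,-0.02],[0,0,0]],[[0,0,-0.02],[0,0,0]],[[0,0,-0.02],[0,0,0]],[[0,0,-0.02],[0,0,0]],[[0,0,-0.02],[0,0,0]],[[0,0,-0.0115],[0,0,0]],[[0,0,-0.009],[0,0,0]],[[0,0,0],[0,0,0]],[[0,0,0],[0,0,0]],[[0,0,0],[0,0,0]]]' 0
python3 - <<'E'
from h import *
tool()
cv2.imwrite("pics/w2.png",r.capture("wrist")[:,:,::-1])
E
```

```text
t: 3.45
eef_pos: [0.4584, 0.2766, 0.1159]
eef_rot: [-0.297, 3.126, 0.001]
ft_force: [-0.2, 0.3, -0.0]
gripper_width: 1.0
t 3.45 tcp [0.4584 0.2766 0.1159] grasp [0.4585 0.2766 0.0379] z [ 1.6e-03  6.0e-04 -1.0e+00] yang 100.84 w 1.0 F [-0.2  0.3 -0. ] q [ 0.38  0.35  1.79 -0.    1.   -1.38]
```

View pics/w2.png

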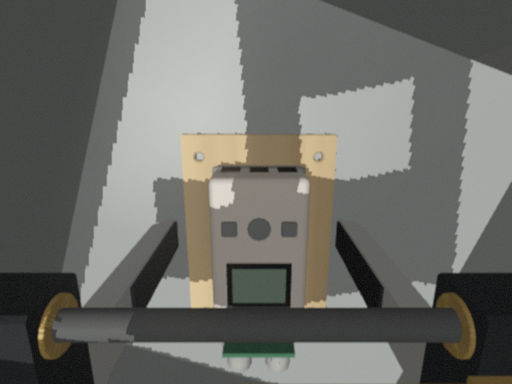

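The fingers straddle the box symmetrically (box at columns 211–307, fingers at 178 and 336), so I'll close the gripper.

```bash
python3 -m crank '[[[0,0,-0.002],[0,0,0]],[[0,0,0],[0,0,0]],[[0,0,0],[0,0,0]],[[0,0,0],[0,0,0]],[[0,0,0],[0,0,0]],[[0,0,0],[0,0,0]],[[0,0,0],[0,0,0]],[[0,0,0],[0,0,0]]]' 1 45
python3 -c "
from h import *
tool()"
```

```text
t: 4.5
eef_pos: [0.4578, 0.2765, 0.1131]
eef_rot: [-0.297, 3.128, 0.0]
ft_force: [-0.7, 1.2, 0.3]
gripper_width: 0.525
t 4.5 tcp [0.4578 0.2765 0.1131] grasp [0.4578 0.2765 0.0351] z [-0.e+00  3.e-04 -1.e+00] yang 100.84 w 0.525 F [-0.7  1.2  0.3] q [ 0.38  0.36  1.79  0.    1.   -1.38]
```

```bash
python3 -m crank '[[[0,0,0.005],[0,0,0]],[[0,0,0.01],[0,0,0]],[[0,0,0.02],[0,0,0]],[[0,0,0.025],[0,0,0]],[[0,0,0.03],[0,0,0]],[[0,0,0.03],[0,0,0]],[[0,0,0.03],[0,0,0]],[[0,0,0.02],[0,0,0]],[[0,0,0.01],[0,0,0]],[[0,0,0],[0,0,0]],[[0,0,0],[0,0,0]]]'
python3 - <<'E'
from h import *
tool()
import pickle;pickle.dump(r.calibration("wrist"),open("w3.pkl","wb"))
cv2.imwrite("pics/w3.png",r.capture("wrist")[:,:,::-1])
cv2.imwrite("pics/s3.png",r.capture("scene")[:,:,::-1])
E
```

```text
t: 5.88
eef_pos: [0.4572, 0.276, 0.2919]
eef_rot: [0.296, -3.125, 0.001]
ft_force: [-0.5, -1.1, -3.1]
gripper_width: 0.529
t 5.88 tcp [0.4572 0.276  0.2919] grasp [0.457  0.276  0.2139] z [-2.2e-03 -9.0e-04 -1.0e+00] yang 100.84 w 0.529 F [-0.5 -1.1 -3.1] q [ 0.38  0.13  1.65 -0.    1.36 -1.38]
```

View pics/w3.png

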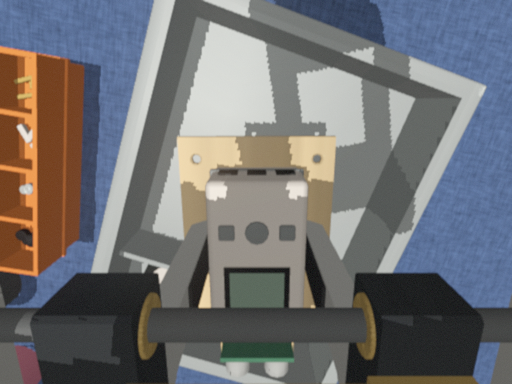

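View pics/s3.png

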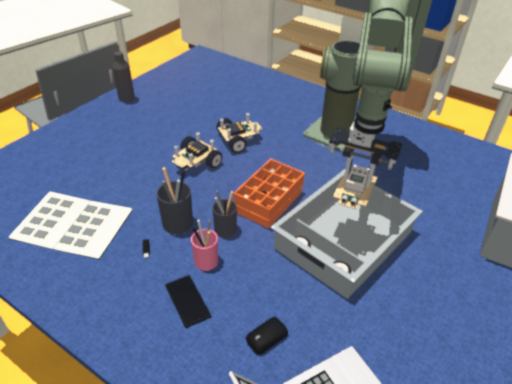

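Run:
```python
from h import *
a=cv2.imread("pics/w2.png");b=cv2.imread("pics/w3.png")
f=lambda i:cv2.resize(i[125:385,170:345],None,fx=2.25,fy=2.25,interpolation=cv2.INTER_CUBIC)
cv2.imwrite("pics/w23.png",np.hstack([f(a),f(b)]))
```

```text
(no output)
```

View pics/w23.png

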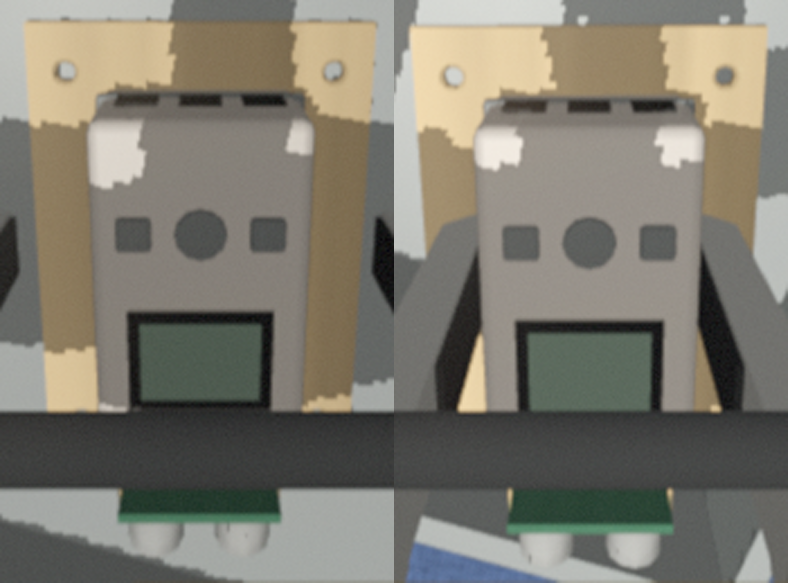

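```bash
cat > pnp.py <<'E'
from h import *
import pickle
cal=pickle.load(open("w3.pkl","rb"));E3=np.array(cal["extrinsics"]);K=np.array(cal["intrinsics"])
def T(p,rv):
    M=np.eye(4);M[:3,:3]=Ro.from_rotvec(rv).as_matrix();M[:3,3]=p;return M
def Td(p,z,yang): # tool pose from z axis and y angle
    z=np.array(z)/np.linalg.norm(z);y=np.array([np.cos(np.radians(yang)),np.sin(np.radians(yang)),0]);y-=z*(y@z);y/=np.linalg.norm(y)
    M=np.eye(4);M[:3,:3]=np.c_[np.cross(y,z),y,z];M[:3,3]=p;return M
T3=Td([.4572,.276,.2919],[-.0022,-.0009,-1],100.84);T2=Td([.4584,.2766,.1159],[.0016,.0006,-1],100.84)
CT=E3@T3 # tool->cam (fixed)
E2=CT@np.linalg.inv(T2);c2={"intrinsics":K,"extrinsics":E2}
A=np.array([(25,22),(376,22),(65,71),(333,71),(127,312),(273,312),(200,235),(133,235),(268,235),(119,521),(280,521)],float)
B=np.array([(16,27),(374,27),(59,76),(331,76),(122,322),(269,322),(195,243),(127,243),(264,243),(114,532),(279,532)],float)
full=lambda q:(q+.5)/2.25-.5+[170,125]
Z=[.01]*4+[.046]*5+[.036]*2
P=np.array([at(c2,*q,z) for q,z in zip(full(A),Z)])
th=np.radians(10.84);R0=np.array([[np.cos(th),-np.sin(th),0],[np.sin(th),np.cos(th),0],[0,0,1]])
# deck origin from rear holes
Hl=R0.T@P[2:4].T
print("holes spacing",np.linalg.norm(P[2]-P[3]))
mid=P[2:4].mean(0);o=mid-R0@[-.052,0,.004];D=np.eye(4);D[:3,:3]=R0;D[:3,3]=o
print("deck origin w2",o.round(4))
Pd=(P-o)@R0  # deck frame
print((Pd*1000).round(1).tolist())
if __name__=="__main__":
    for idx in (range(11),range(9)):
        idx=list(idx)
        ok,rv,tv=cv2.solvePnP(Pd[idx],full(B)[idx],K,None,flags=cv2.SOLVEPNP_SQPNP)
        ok,rv,tv=cv2.solvePnP(Pd[idx],full(B)[idx],K,None,rv,tv,True)
        M=np.eye(4);M[:3,:3]=cv2.Rodrigues(rv)[0];M[:3,3]=tv[:,0]
        F=np.diag([1,-1,-1,1.]);DW=np.linalg.inv(E3)@F@M
        e=cv2.projectPoints(Pd[idx],rv,tv,K,None)[0][:,0]-full(B)[idx]
        print("deck world",DW[:3,3].round(4),"rot deg",np.degrees(Ro.from_matrix(R0.T@DW[:3,:3]).as_rotvec()).round(2),"rms px",e.std().round(2))
        TD=np.linalg.inv(T3)@DW;print("in tool: ",TD[:3,3].round(4))
E
python3 pnp.py
```

```text
holes spacing 0.06929082475287439
deck origin w2 [0.4651 0.2789 0.006 ]
[[-64.6, -44.2, 4.0], [-64.6, 44.9, 4.0], [-52.0, -34.6, 4.0], [-52.0, 34.6, 4.0], [-2.5, -16.6, 40.0], [-2.5, 16.8, 40.0], [-21.5, 0.1, 40.0], [-21.5, -14.8, 40.0], [-21.5, 15.2, 40.0], [65.0, -21.4, 30.0], [65.0, 21.7, 30.0]]
deck world [0.4644 0.2773 0.185 ] rot deg [-0.05  0.2   0.14] rms px 0.29
in tool:  [-7.600e-03 -1.000e-04  1.069e-01]
deck world [0.4645 0.2771 0.1854] rot deg [-0.2  -0.12  0.02] rms px 0.27
in tool:  [-0.0076 -0.0002  0.1065]
```

Run:
```python
from h import *
import pickle;cal=pickle.load(open("w3.pkl","rb"))
for u,v in [(256,5),(256,130),(120,130),(140,200),(170,130),(340,130)]: 
    d=at(cal,u,v,.085)[:2]-[.4572,.276];t=np.radians(-10.84);print(u,v,np.round([d[0]*np.cos(t)-d[1]*np.sin(t),d[0]*np.sin(t)+d[1]*np.cos(t)],3))
```

```text
256 5 [-0.15 -0.  ]
256 130 [-0.051 -0.001]
120 130 [-0.051 -0.12 ]
140 200 [ 0.013 -0.108]
170 130 [-0.051 -0.076]
340 130 [-0.051  0.073]
```

The deck is held level (within 0.2°), with its origin 7.6 mm ahead of the tool axis and 107 mm below the TCP. I'll carry it high along x≈0.457, clear of the pen pot, then offset forward so the wrist camera can see the pillars.

```bash
python3 -m crank '[[[0,-0.015,0.02],[0,0,-0.0184]],[[0,-0.03,0.02],[0,0,-0.0184]],[[0,-0.038,0.02],[0,0,-0.0184]],[[0,-0.038,0],[0,0,-0.0184]],[[0,-0.038,0],[0,0,-0.0184]],[[0,-0.038,0],[0,0,-0.0184]],[[0,-0.038,0],[0,0,-0.0184]],[[0,-0.038,0],[0,0,-0.0184]],[[0,-0.038,0],[0,0,-0.0184]],[[0,-0.038,0],[0,0,-0.0184]],[[0.0246,-0.038,0],[0,0,-0.0184]],[[0.0246,-0.038,0],[0,0,-0.0184]],[[0.0246,-0.038,0],[0,0,-0.0184]],[[0.0246,-0.038,0],[0,0,-0.0184]],[[0.0246,-0.038,0],[0,0,-0.0184]],[[0,-0.03,0],[0,0,0]],[[0,-0.015,0],[0,0,0]],[[0,0,0],[0,0,0]],[[0,0,0],[0,0,0]],[[0,0,0],[0,0,0]]]'
python3 - <<'E'
from h import *
s=tool()
cal=r.calibration("wrist")
import pickle;pickle.dump((cal,s),open("w4.pkl","wb"))
cv2.imwrite("pics/w4.png",r.capture("wrist")[:,:,::-1])
E
```

```text
t: 8.48
eef_pos: [0.5809, -0.3064, 0.3535]
eef_rot: [0.134, 3.139, 0.0]
ft_force: [-0.2, 0.5, -2.7]
gripper_width: 0.529
t 8.47 tcp [ 0.5809 -0.3064  0.3535] grasp [ 0.5809 -0.3064  0.2755] z [ 2.e-04  2.e-04 -1.e+00] yang 85.1 w 0.529 F [-0.2  0.5 -2.7] q [-0.62  0.35  1.26  0.    1.53 -2.1 ]
```

View pics/w4.png

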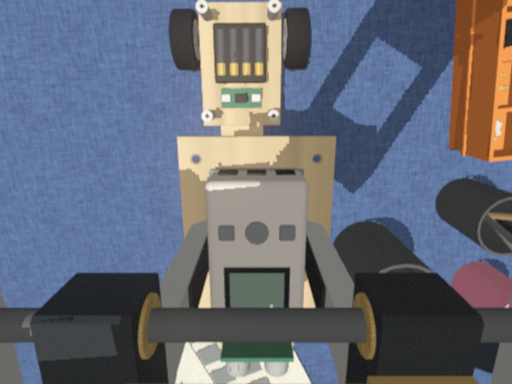

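Run:
```python
from h import *
im=cv2.imread("pics/w4.png")
cv2.imwrite("pics/w4c.png",cv2.resize(im[0:140,170:310],None,fx=4,fy=4,interpolation=cv2.INTER_CUBIC))
```

```text
(no output)
```

View pics/w4c.png

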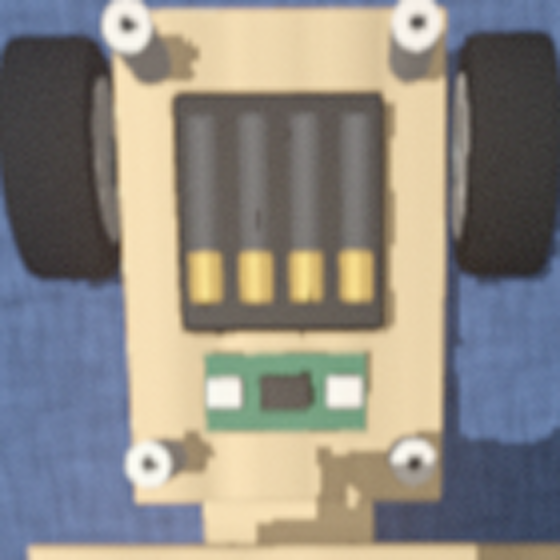

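Run:
```python
from h import *
import pickle;cal,s=pickle.load(open("w4.pkl","rb"))
pts=np.array([(-.052,-.035),(-.052,.035),(.052,-.035),(.052,.035)])
W=np.array([at(cal,170+(u+.5)/4-.5,(v+.5)/4-.5,.085)[:2] for u,v in [(127,24),(416,23),(148,463),(413,461)]])
def fit(pts,W):
    a=pts-pts.mean(0);b=W-W.mean(0)
    th=np.arctan2((a[:,0]*b[:,1]-a[:,1]*b[:,0]).sum(),(a*b).sum())
    R=np.array([[np.cos(th),-np.sin(th)],[np.sin(th),np.cos(th)]]);return th,W.mean(0)-R@pts.mean(0),R
th,t,R=fit(pts,W)
print(np.degrees(th),t.round(4),((pts@R.T+t-W)*1000).round(1).tolist())
tcp=t+R@[-.0076,0];print("TCP target",tcp.round(4),"delta",(tcp-s["eef_pos"][:2]).round(4),"dz",(.095+.107-s["eef_pos"][2]).round(4),"dyaw rad",(th-np.radians(85.1-90)).round(4))
```

```text
-4.527082673555871 [ 0.4678 -0.3148] [[-0.2, -0.1], [-0.4, 0.2], [0.2, -0.2], [0.3, 0.1]]
TCP target [ 0.4602 -0.3142] delta [-0.1207 -0.0077] dz -0.1515 dyaw rad 0.0065
```

The wrist and top cameras agree on the rover: (0.468,-0.315), yaw -4.5 to -4.9°, fit residuals ≤0.4 mm. I'll move over it and descend partway.

```bash
python3 -m crank '[[[-0.01,-0.001,0],[0,0,0]],[[-0.02,-0.001,0],[0,0,0.005]],[[-0.025,-0.0015,0],[0,0,0]],[[-0.025,-0.0015,0],[0,0,0]],[[-0.02,-0.0015,0],[0,0,0]],[[-0.014,-0.001,0],[0,0,0]],[[-0.007,-0.0005,-0.01],[0,0,0]],[[0,0,-0.02],[0,0,0]],[[0,0,-0.025],[0,0,0]],[[0,0,-0.025],[0,0,0]],[[0,0,-0.02],[0,0,0]],[[0,0,-0.01],[0,0,0]],[[0,0,0],[0,0,0]],[[0,0,0],[0,0,0]],[[0,0,0],[0,0,0]]]'
python3 -c "
from h import *
tool()"
```

```text
t: 10.4
eef_pos: [0.4603, -0.3161, 0.2443]
eef_rot: [0.128, 3.137, -0.002]
ft_force: [0.4, 0.3, -3.5]
gripper_width: 0.531
t 10.4 tcp [ 0.4603 -0.3161  0.2443] grasp [ 0.4604 -0.3162  0.1663] z [ 0.0016 -0.0016 -1.    ] yang 85.32 w 0.531 F [ 0.4  0.3 -3.5] q [-0.76  0.23  1.65 -0.    1.27 -2.25]
```

```bash
python3 -m crank '[[[0,0.001,-0.005],[0,0,0]],[[0,0.0008,-0.01],[0,0,0]],[[0,0,-0.01],[0,0,0]],[[0,0,-0.008],[0,0,0]],[[0,0,-0.005],[0,0,0]],[[0,0,-0.003],[0,0,0]],[[0,0,0],[0,0,0]],[[0,0,0],[0,0,0]],[[0,0,0],[0,0,0]],[[0,0,0],[0,0,0]]]'
python3 - <<'E'
from h import *
s=tool()
import pickle;pickle.dump((r.calibration("wrist"),s),open("w5.pkl","wb"))
ims={n:r.capture(n)[:,:,::-1] for n in("wrist","top","scene")}
tool()
for n in ims: cv2.imwrite(f"pics/{n}5.png",ims[n])
c=lambda i,u0,v0,u1,v1:cv2.resize(i[v0:v1,u0:u1],(400,400),interpolation=cv2.INTER_CUBIC)
cv2.imwrite("pics/c5.png",np.hstack([c(ims["top"],310,170,410,270),c(ims["scene"],150,80,280,210)]))
E
```

```text
t: 11.65
eef_pos: [0.4599, -0.3139, 0.2024]
eef_rot: [0.128, 3.139, -0.0]
ft_force: [1.0, -0.4, -3.1]
gripper_width: 0.531
t 11.65 tcp [ 0.4599 -0.3139  0.2024] grasp [ 0.4599 -0.3139  0.1244] z [ 4.e-04 -3.e-04 -1.e+00] yang 85.31 w 0.531 F [ 1.  -0.4 -3.1] q [-0.75  0.27  1.68  0.    1.19 -2.24]
t 11.8 tcp [ 0.4599 -0.3139  0.2022] grasp [ 0.4599 -0.3139  0.1242] z [ 1.e-04 -1.e-04 -1.e+00] yang 85.31 w 0.526 F [-0.2  1.3 -3.7] q [-0.75  0.27  1.68  0.    1.19 -2.24]
```

View pics/wrist5.png

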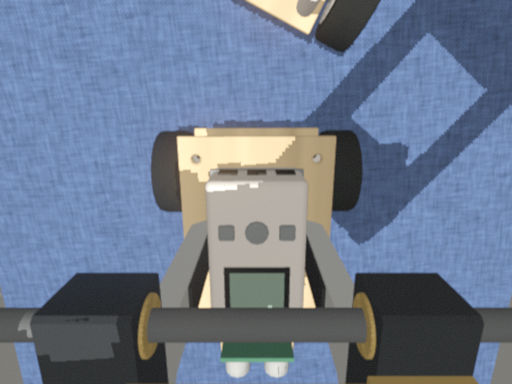

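View pics/c5.png

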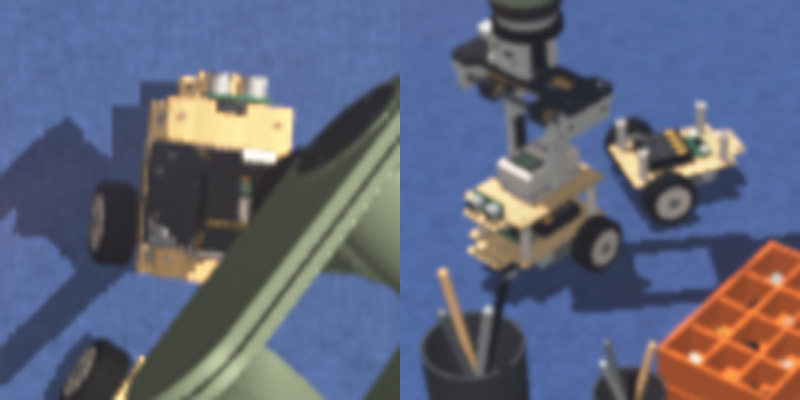

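View pics/scene5.png

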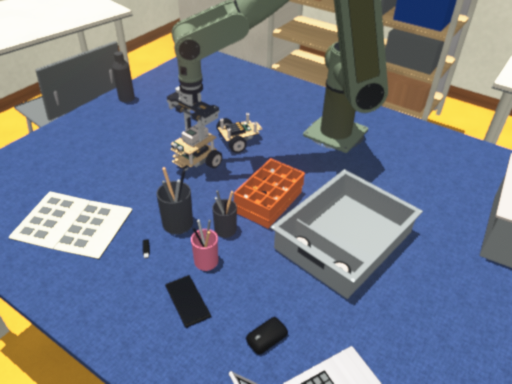

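Run:
```python
from h import *
w=cv2.imread("pics/wrist5.png");w3=cv2.imread("pics/w3.png")
f=lambda i:cv2.resize(i[125:225,170:345],None,fx=4,fy=2.9,interpolation=cv2.INTER_CUBIC)
cv2.imwrite("pics/w5c.png",np.vstack([f(w),f(w3)]))
s=cv2.imread("pics/scene5.png");cal=r.calibration("scene")
u0,v0,k=160,110,10
S=cv2.resize(s[v0:v0+60,u0:u0+75],None,fx=k,fy=k,interpolation=cv2.INTER_CUBIC)
def draw(im,cal,u0,v0,k):
  th=np.radians(-4.7);R=np.array([[np.cos(th),-np.sin(th)],[np.sin(th),np.cos(th)]])
  H=np.array([(.052,.035),(.052,-.035),(-.052,-.035),(-.052,.035)]);C=np.array([(.065,.045),(.065,-.045),(-.065,-.045),(-.065,.045)])
  for L,z,c in [(H,.085,(0,0,255)),(C,.095,(255,0,0)),(C,.099,(0,160,0))]:
    p=proj(cal,np.c_[L@R.T+[.4677,-.3147],np.full(4,z)])
    q=((p-[u0,v0]+.5)*k-.5).round().astype(int)
    if z==.085:
        for a in q: cv2.circle(im,tuple(map(int,a)),4,c,1)
    else: cv2.polylines(im,[q.reshape(-1,1,2).astype(np.int32)],True,c,1)
draw(S,cal,u0,v0,k);cv2.imwrite("pics/s5c.png",S)
t=cv2.imread("pics/top5.png");Tt=cv2.resize(t[180:250,330:400],None,fx=8,fy=8,interpolation=cv2.INTER_CUBIC)
draw(Tt,r.calibration("top"),330,180,8);cv2.imwrite("pics/t5c.png",Tt)
```

```text
(no output)
```

View pics/w5c.png

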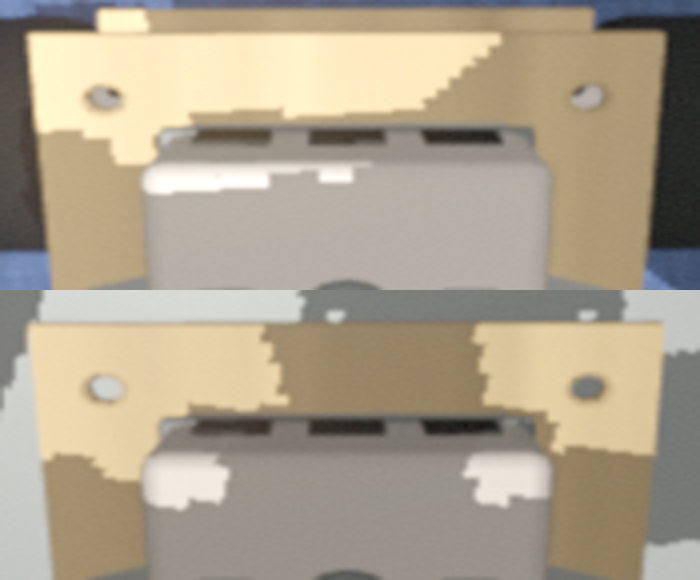

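View pics/s5c.png

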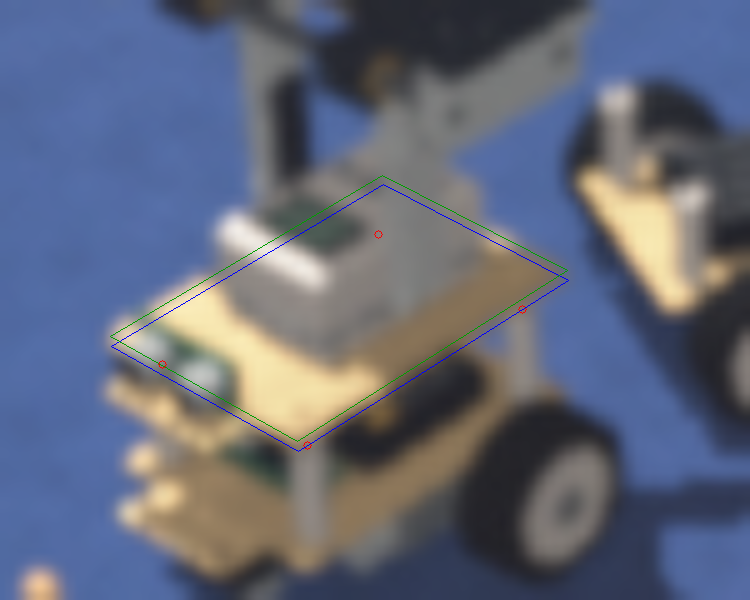

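View pics/t5c.png

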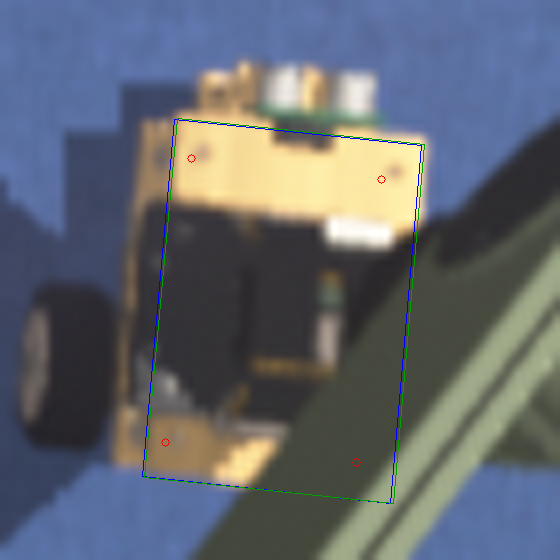

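Run:
```python
from h import *
import pickle
cal,s=pickle.load(open("w5.pkl","rb"))
th=np.radians(-4.69);R=np.array([[np.cos(th),-np.sin(th)],[np.sin(th),np.cos(th)]])
H=np.array([(-.052,-.035),(-.052,.035)])
W=H@R.T+s["eef_pos"][:2]+R@[.0076,0]
for z in(.099,.085):print(z,((proj(cal,np.c_[W,[z,z]])-[170,125]+.5)*[4,2.9]-.5).round(0).tolist())
```

```text
0.099 [[105.0, 98.0], [592.0, 98.0]]
0.085 [[121.0, 86.0], [575.0, 86.0]]
```

Rear holes match prediction: the white pillar tops and the edges of their bores show at the predicted upper inner side of both holes. The overlays line up in the scene view, and the wrist force is only the deck's weight. I'll hand it in.

```bash
python3 -c "
from h import *
tool(); r.sign_off()"
```

```text
t 11.8 tcp [ 0.4599 -0.3139  0.2022] grasp [ 0.4599 -0.3139  0.1242] z [ 1.e-04 -1.e-04 -1.e+00] yang 85.31 w 0.526 F [-0.2  1.3 -3.7] q [-0.75  0.27  1.68  0.    1.19 -2.24]
the job is handed in; nothing more can be done
```

I gripped the deck by its controller box at 45 N, lifted it out of the tub and carried it high over the organiser, clear of the pen pot. It is now held over the far rover with the sensor towards the nose. I handed the job in at t = 11.8 s.

**Last checks**
- **Height:** the underside is about 10 mm above the pillar tops, worked out from the tool height and the deck's measured position in the grip.
- **Level:** the deck was within about 0.2° of level when measured after the lift. At the end the tool was still vertical and the deck looked unmoved in the grip.
- **Alignment:** the white pillar tops show through both rear holes where predicted. The front pillars are hidden under the deck, so those two rest on the pillar fit (residuals of 0.4 mm or less).
- **Contact:** the wrist force was 3.7 N downwards, which is just the deck's weight. The rover, tub, organiser and pen pot look unmoved in the last scene picture.

**Disagreement:** the top and wrist cameras differed by about 2 mm in position and 0.4° in the rover's heading. The overlay on the last top picture is off by about the same amount. I used the wrist camera's position and set the heading between the two.

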